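# Restock the bread tray, each kind in its lane

### The arm

A 6-joint arm with a two-finger parallel gripper is mounted at the origin on the work surface. World frame = base frame: x ahead of the robot, y to its left, z up, the work surface at z = 0. Lengths are in m, angles in rad, forces in N, time in s.
With the tool pointing down it reaches from about 0.3 to 0.775 m from the base axis. Payload 14.6 kg.
Tool frame: the origin (TCP) lies on the centre line of the jaws, within the pads' length; the fingertips stand 25 mm ahead of it and the grasp point (between the pads) lies 6 mm ahead of it (ctrl.tip_reach is the distance from the TCP to the fingertips, in m); z points along the fingers, y is the line along which they close (so a half turn about z gives the same grasp; the last joint's range is limited). The gripper opens to 94 mm and grips with 3 to 60 N. Pads are 16 mm wide; open, the fingers measure 119 mm over their backs; the gripper's body (75 mm by 177 mm) begins 78 mm behind the grasp point.
Start: joints at [-1.409, 0.3, 1.521, -0, 1.321, -0.067], TCP at [0.125, -0.536, 0.23] pointing down, gripper open.
Joint ranges: [-3.03, 3.03], [-0.79, 2.21], [0.23, 2.52], [-1.04, 4.18], [0, 3.07], [-2.55, 2.55]. Speed limits (rad/s): [2.22, 2.22, 2.57, 3.14, 3.14, 3.14].

### API

Orientations are given as [roll, pitch, yaw] about the fixed x, y, z axes, in that order (R = Rz(yaw) Ry(pitch) Rx(roll)).
In Python, from station import ctrl gives the robot as it stands. The module is installed in compiled form; this text tells all that it offers.
- The arm moves only by the tool apply_moves, never from a script. Its argument "deltas" is a list of rows, each a list of 7 numbers: the closure in counts, from 0 (fully open) to 255 (shut), then the shift along the world's x, y, z in cm, then the turn, a rotation vector about the world's x, y, z in rad. In form: [[jaw, tx, ty, tz, ax, ay, az], ...]. A call has 1 to 10 rows; each row shifts and turns the commanded pose from where the row before left it; what a row does not reach is not made up. A row lasts 1/10 s, in which the tool goes at most 50 mm and 8.59 degrees, less where a joint would pass 70% of its speed; a pose out of reach is approached as far as the arm can. A call with a gripper value outside its range is refused whole. The fingers move at their own pace and stop on an object; "grip_force" is the grip in N (left out, the last holds). Time passes only in rows, so rows that do not move let the fingers close. It gives the time, the measured TCP pose, the force, the opening and the grip force at its end, in the units of the state.
- ctrl.get_obs(): the state, without advancing time (a new reading comes with each control period).
- ctrl.camera(name): name is "scene" or "top"; returns a dict with "img" (480x640x3 uint8, red, green, blue), "K" (3x3 intrinsics, pixels), "pose" (4x4, takes a point from camera to world coordinates). Camera axes: x right, y up, looking along -z (the intrinsics and any distortion apply to the point x, -y, -z); pixel columns grow to the right and rows downward; lengths in m; the calibration is good to about 2 mm. A picture is of the moment at which its call begins. There is no depth.
- ctrl.hand_in(): hands the job in; it is judged then, once.
The state is a dict: "time_s": time; "qpos": joint angles; "joint_vel": joint speeds; "tau": joint torques, N m; "ee_pos": TCP position; "eef_rot": TCP orientation; "force": force on the tool from outside, world axes, zero at the start; "moment": the same for the moment, N m; "grip_width": finger opening in m; "grip_force": force on a finger pad.
Only numpy, scipy, OpenCV 4.12 (cv2) and the standard library are available. Lean on these libraries where they do the work, as an engineer would, in place of code of your own. Each camera call takes 0.05 s, during which the arm holds its last target. There are 200 camera calls.

### The job

Restock the bread tray from the rolls lying loose on the bench: set both long rolls, the round roll and the square roll into the lane where one of their own kind already stands, foot down on the rods, the long ones lying across the lane like the one there. The small bun and the twin roll have no lane, so leave them where they lie, and leave the three rolls already in the tray where they are. Set each roll down, do not drop or toss it.

Things in the scene. Friction and masses are not known exactly. Their poses are not given: they have to be found in the camera images.
- tray: Fixed tray, brown boards, floor of chrome rods (flat, 28 mm up), 278 x 364 mm. Origin: centre of its underside; x along its 3 lanes from front board (robot side) to back, y across. Lanes 108 mm wide, 250 long, centres y = -118, 0, 118 mm; an old roll at the back of each (x about 88 mm) shows its kind. Dividers 10 mm thick; they and the front board stand 48 mm high, sides 56, back 66.
- long_a: Long crusty roll, 88 x 44 x 40 mm high, oval outline, flat foot, domed top with three slanting pale cuts; sides upright to 25 mm height. Origin: centre of its flat underside, x along its 88 mm length, y across its 44 mm width, z up. Loose, about 55 g, on the bench, to be put into the tray. One of two alike.
- long_b: Long crusty roll, 88 x 44 x 40 mm high, oval outline, flat foot, domed top with three slanting pale cuts; sides upright to 25 mm height. Origin: centre of its flat underside, x along its 88 mm length, y across its 44 mm width, z up. Loose, about 55 g, on the bench, to be put into the tray. One of two alike.
- round_new: Round crusty roll, 60 mm across and 42 mm high, flat foot, domed top with a five-armed star of pale folds; side upright to 25 mm height. Origin: centre of its flat underside, z up. Loose, about 55 g, on the bench, to be put into the tray.
- square_new: Square crusty roll, 60 x 60 x 36 mm high, rounded corners, two parallel pale cuts on top; sides upright to 22 mm height. Origin: centre of its flat underside, x and y square to its sides, z up. Loose, about 55 g, on the bench, to be put into the tray.
- long_old: Long crusty roll, 88 x 44 x 40 mm high, oval outline, flat foot, domed top with three slanting pale cuts; sides upright to 25 mm height. Origin: centre of its flat underside, x along its 88 mm length, y across its 44 mm width, z up. The old one, standing loose at the back of its lane in the tray: it marks the lane for its kind and stays. It lies across the lane.
- round_old: Round crusty roll, 60 mm across and 42 mm high, flat foot, domed top with a five-armed star of pale folds; side upright to 25 mm height. Origin: centre of its flat underside, z up. The old one, standing loose at the back of its lane in the tray: it marks the lane for its kind and stays.
- square_old: Square crusty roll, 60 x 60 x 36 mm high, rounded corners, two parallel pale cuts on top; sides upright to 22 mm height. Origin: centre of its flat underside, x and y square to its sides, z up. The old one, standing loose at the back of its lane in the tray: it marks the lane for its kind and stays.
- small_bun: Small round bun, 44 mm across and 30 mm high, one short cut on top, about 30 g, loose on the bench among the others. No lane in the tray is for it. Origin at the centre of its flat underside, z up.
- twin_roll: Twin roll: two round rolls baked together, with a waist in the middle, 90 x 50 x 40 mm high, about 60 g, loose on the bench among the others. No lane in the tray is for it. Origin at the centre of its flat underside, x along its length, z up.
Mind the look-alikes: they are no part of the job. Leave any turquoise look-alike of the round_new alone. Leave any purple look-alike of the long_b alone.

How it is judged:
By the outcome, as a careful person would: the job done as asked, in the order asked, and still so for the second after the job is handed in, with the robot touching nothing.
It also fails if it takes over 109 s, if anything falls off the work surface, if the arm or the gripper's body presses on something with over 40 N, if the wrist force passes 120 N, or if a joint passes its speed limit or range.

## Working session

There is one attempt and no reset: what is moved stays moved. The work goes in short steps, Python scripts to look and compute and a tool call to move; the robot and the scene stay as the last step left them, time stands still between calls to the robot, and variables do not carry over. Pictures are saved under pics/ and viewed, at most 14 in all, crops included, and the job is handed in when it is done.

Besides the shell and the picture viewer there is one more tool, called as name(argument=value, ...) on one line, values as JSON. apply_moves: Moves the arm, as the interface text tells. Its arguments: {"type":"object","properties":{"deltas":{"type":"array"},"grip_force":{"type":"number"}},"required":["deltas"]}

```bash
mkdir -p pics
cat > h.py <<'E'
import numpy as np,cv2
from station import ctrl
def snap(n,f):
    c=ctrl.camera(n); cv2.imwrite(f,c['img'][:,:,::-1]); np.savez(f+'.npz',K=c['K'],P=c['pose']); return c
def w(f,u,v,z):
    d=np.load(f+'.npz');K,P=d['K'],d['P']
    r=np.linalg.inv(K)@[u,v,1]; r=P[:3,:3]@[r[0],-r[1],-r[2]]; o=P[:3,3]
    return np.round(o+r*(z-o[2])/r[2],4)
E
python3 - <<'E'
from h import *
for n in('top','scene'):
    c=snap(n,f'pics/{n}0.png'); print({k:v for k,v in c.items() if k!='img'})
print(ctrl.get_obs())
E
```

```text
{'K': array([[459.40654014,   0.        , 326.50170467],
       [  0.        , 459.40654014, 241.53896679],
       [  0.        ,   0.        ,   1.        ]]), 'pose': array([[-2.41459612e-02,  9.91609774e-01, -1.26992239e-01,
         3.36417906e-01],
       [-9.99618329e-01, -2.22426251e-02,  1.63847877e-02,
         8.47048262e-04],
       [ 1.34226749e-02,  1.27339397e-01,  9.91768375e-01,
         9.61580458e-01],
       [ 0.00000000e+00,  0.00000000e+00,  0.00000000e+00,
         1.00000000e+00]])}
{'K': array([[548.58579032,   0.        , 319.12439858],
       [  0.        , 548.58579032, 242.28291801],
       [  0.        ,   0.        ,   1.        ]]), 'pose': array([[-0.14284359, -0.81823622,  0.55685294,  1.07878577],
       [ 0.98973467, -0.11548443,  0.08419405,  0.08306077],
       [-0.00458278,  0.56316324,  0.82633296,  0.94448533],
       [ 0.        ,  0.        ,  0.        ,  1.        ]])}
{'time_s': 0.1, 'qpos': array([-1.40862598e+00,  3.00389936e-01,  1.52153363e+00,  8.45702851e-06,
        1.32071169e+00, -6.65824486e-02]), 'joint_vel': array([-0.00080599, -0.00168594, -0.00373759, -0.00019634,  0.00081762,
       -0.00146697]), 'tau': array([ 1.61716707e-03, -5.32642078e+01, -3.53283978e+01,  7.09319534e-02,
        2.34729942e-02, -6.07799234e-05]), 'ee_pos': array([ 0.12469273, -0.53545398,  0.22995091]), 'eef_rot': array([-3.14055291e+00, -7.75410273e-05,  2.28750658e-01]), 'force': array([-0.59178996, -0.14633308,  0.30454529]), 'moment': array([-0.02855376,  0.03236759,  0.01219635]), 'grip_force': 0.0, 'grip_width': 0.09386094359825811}
```

View pics/top0.png

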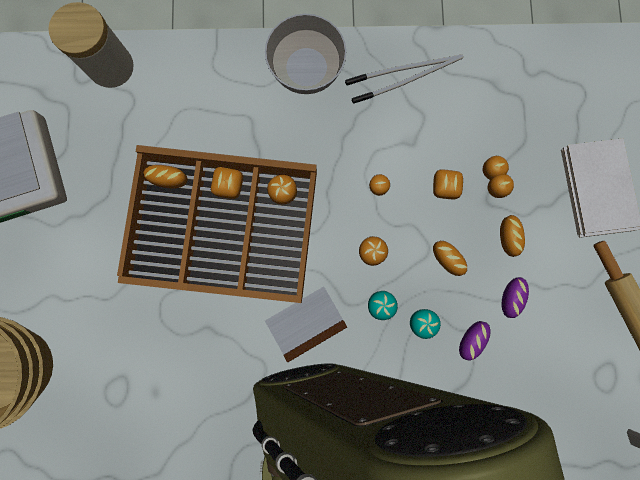

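View pics/scene0.png

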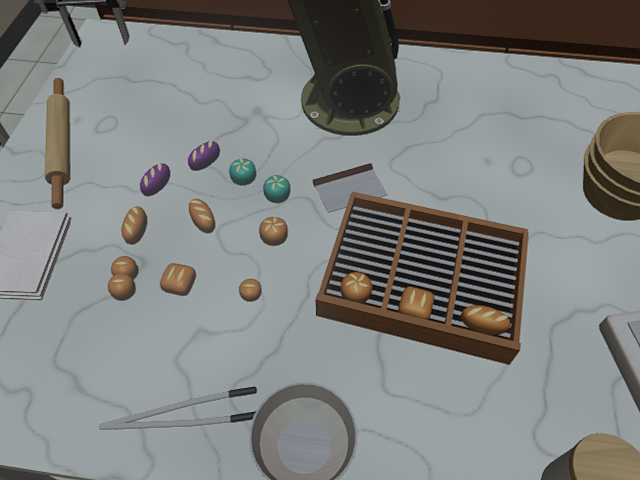

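The top view shows the long lane on the left, with its old roll at (165,176). The square lane is in the middle (227,182) and the round lane on the right (282,188). The loose rolls are round (374,250), longs (450,258) and (513,236), and square (448,184). The bun (380,185) and twin (497,177) stay, as do the purple and turquoise look-alikes.

Run:
```python
from h import *
t=cv2.imread('pics/top0.png');s=cv2.imread('pics/scene0.png')
a=cv2.resize(t[140:310,110:325],None,fx=3.5,fy=3.5,interpolation=cv2.INTER_CUBIC);cv2.imwrite('pics/c1.png',a)
b=cv2.resize(t[150:280,350:540],None,fx=4.2,fy=4.2,interpolation=cv2.INTER_CUBIC);cv2.imwrite('pics/c2.png',b)
def seg(img,pts):
    h=cv2.cvtColor(img,cv2.COLOR_BGR2HSV); m=((h[...,0]<28)&(h[...,1]>90)&(h[...,2]>60)).astype(np.uint8)
    m=cv2.morphologyEx(m,cv2.MORPH_CLOSE,np.ones((5,5)))
    n,l,st,ce=cv2.connectedComponentsWithStats(m); r={}
    for k,(u,v) in pts.items():
        i=l[v,u]; c=cv2.findContours((l==i).astype(np.uint8),0,1)[0][0].reshape(-1,2).astype(float); r[k]=(ce[i],st[i,4],c)
    return r
T=seg(t,dict(round=(374,254),la=(450,252),lb=(512,245),sq=(440,184),bun=(380,188)))
S=seg(s,dict(round=(273,236),la=(202,222),lb=(133,235),sq=(178,285),bun=(250,293)))
for k in T:
    c=np.array([w('pics/top0.png',*p,.018)[:2] for p in T[k][2]]).astype(np.float32)
    d=np.array([w('pics/scene0.png',*p,.018)[:2] for p in S[k][2]]).astype(np.float32)
    print(k,T[k][1],S[k][1],cv2.minAreaRect(c),cv2.minAreaRect(d))
    for q in (c,d):
        x=q-q.mean(0);print('   ell',cv2.fitEllipse(q*1000))
print('tray', [w('pics/top0.png',*p,z) for p,z in (((137,147),.066),((316,165),.066),((302,301),.048),((118,282),.048))])
```

```text
round 630 508 ((0.4374082684516907, -0.11113685369491577), (0.056805163621902466, 0.05746806412935257), 21.326244354248047) ((0.4328249990940094, -0.1114250123500824), (0.05922707915306091, 0.05414767190814018), 11.309966087341309)
   ell ((436.7943420410156, -111.162841796875), (56.42311096191406, 57.707359313964844), 55.50484085083008)
   ell ((432.79345703125, -112.26863098144531), (55.739376068115234, 57.97554397583008), 88.53858947753906)
la 714 506 ((0.41771259903907776, -0.2685491740703583), (0.08522036671638489, 0.04599694907665253), 38.516944885253906) ((0.41528940200805664, -0.2713254392147064), (0.08535251021385193, 0.0414760522544384), 36.09804153442383)
   ell ((417.3043212890625, -270.33367919921875), (43.844791412353516, 84.62626647949219), 127.49959564208984)
   ell ((415.254150390625, -271.4669189453125), (40.355960845947266, 84.14767456054688), 127.90059661865234)
lb 696 520 ((0.46165627241134644, -0.4015975892543793), (0.08600127696990967, 0.050461482256650925), 3.4799158573150635) ((0.4634876549243927, -0.4061894118785858), (0.09113846719264984, 0.0405187606811523
[... 568 characters left out ...]
6467285)
   ell ((575.1983642578125, -276.1534118652344), (62.38459014892578, 63.82803726196289), 101.18264770507812)
bun 327 322 ((0.5764308571815491, -0.1284014731645584), (0.041279733180999756, 0.04338914528489113), 30.963773727416992) ((0.5790335536003113, -0.12943997979164124), (0.03999752923846245, 0.0411200076341629), 8.530473709106445)
   ell ((576.5623168945312, -128.93992614746094), (40.33826446533203, 43.3646125793457), 54.76778793334961)
   ell ((579.2220458984375, -129.5567626953125), (39.80259323120117, 40.479190826416016), 101.4415283203125)
tray [array([0.6509, 0.3618, 0.066 ]), array([0.6065, 0.0034, 0.066 ]), array([0.3364, 0.0369, 0.048 ]), array([0.3822, 0.3985, 0.048 ])]
```

View pics/c1.png

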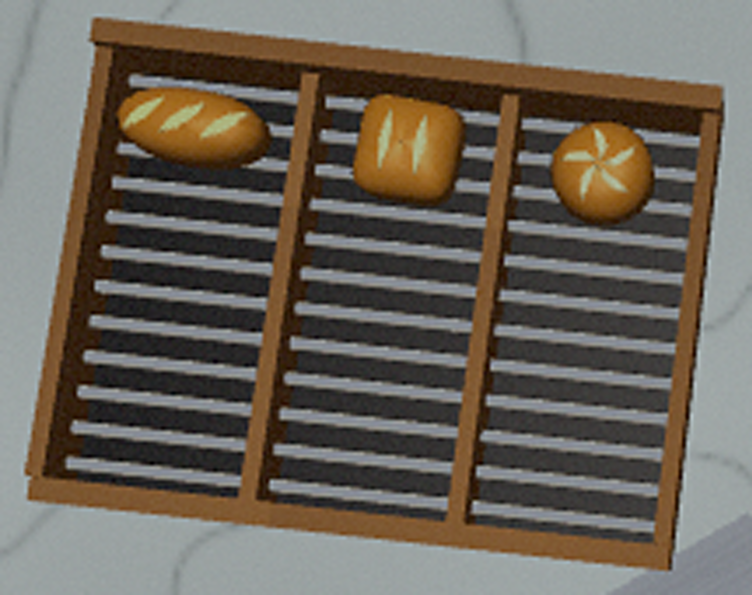

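View pics/c2.png

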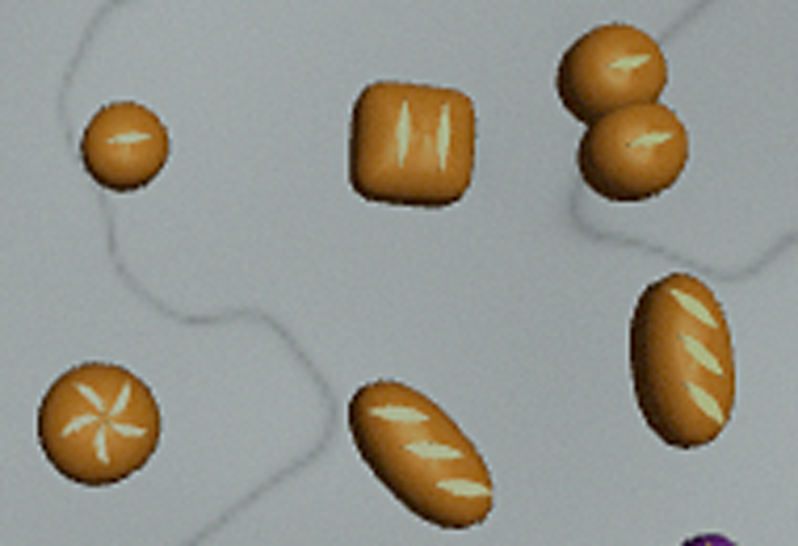

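The crops confirm the kinds. The tray's yaw is about -0.128, with its centre near (0.494, 0.200). I'll move above long_b and cross-check the tray with the scene camera.

apply_moves(deltas=[[0,3.4,1.3,-1,0,0,-0.017],[0,3.4,1.3,-1,0,0,-0.017],[0,3.4,1.3,-1,0,0,-0.017],[0,3.4,1.3,-1,0,0,-0.017],[0,3.4,1.3,-1,0,0,-0.017],[0,3.4,1.3,-1,0,0,-0.017],[0,3.4,1.3,-1,0,0,-0.017],[0,3.4,1.3,-1,0,0,-0.017],[0,3.4,1.3,-1,0,0,-0.017],[0,3,1.3,-1,0,0,-0.017]], grip_force=12)

```text
time_s: 1.1
ee_pos: [0.4621, -0.4047, 0.1296]
eef_rot: [-3.141, 0.0, 0.058]
force: [-0.6, -0.1, 0.6]
grip_width: 0.0941
grip_force: 0.0
```

Run:
```python
from h import *
print(ctrl.get_obs()['ee_pos'],ctrl.get_obs()['eef_rot'])
f='pics/scene0.png'
s=cv2.imread(f);cv2.imwrite('pics/c3.png',cv2.resize(s[180:370,310:540],None,fx=3.4,fy=3.1,interpolation=cv2.INTER_CUBIC))
print('top olds long sq round',[w('pics/top0.png',u/3.5+110,v/3.5+140,.025+.028) for u,v in((193,126),(409,147),(603,172))])
print('scene',[w(f,*p,.053) for p in((486,319),(416,302),(357,286))])
C=np.array([.494,.2]);c,s=np.cos(.128),np.sin(.128)
for y in(.118,0,-.118): print(C+[c*.088+s*y,-s*.088+c*y])
```

```text
[ 0.46213537 -0.40472174  0.12961364] [-3.14108488e+00  4.26844477e-04  5.83851616e-02]
top olds long sq round [array([0.5936, 0.3088, 0.053 ]), array([0.5786, 0.1843, 0.053 ]), array([0.5615, 0.0726, 0.053 ])]
scene [array([0.6009, 0.3122, 0.053 ]), array([0.5841, 0.1866, 0.053 ]), array([0.5658, 0.0763, 0.053 ])]
[0.59634288 0.3058014 ]
[0.58128009 0.18876673]
[0.5662173  0.07173207]
```

View pics/c3.png

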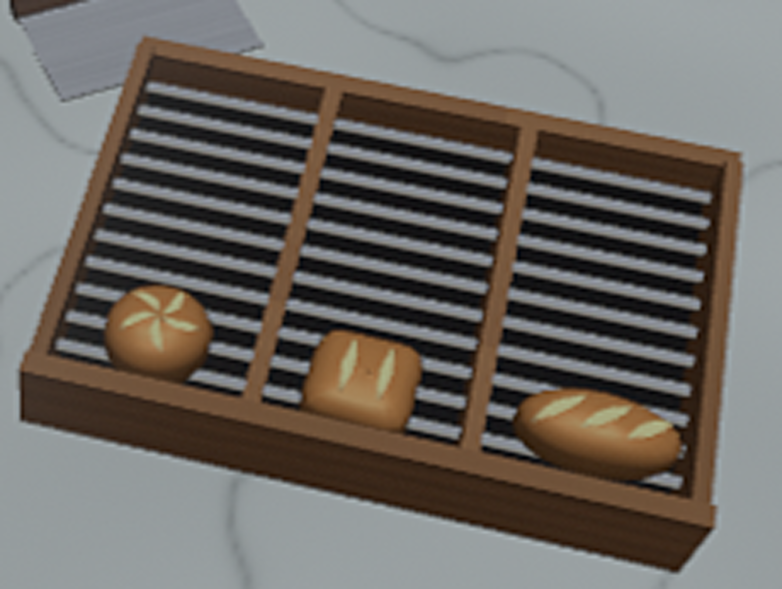

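The tray crop agrees with my estimate to about 3 mm: the old rolls sit where predicted. Next I descend and grip long_b.

apply_moves(deltas=[[0,0,0,-3,0,0,0],[0,0,0,-3,0,0,0],[0,0,0,-2.5,0,0,0],[0,0,0,-1.5,0,0,0],[255,0,0,0,0,0,0],[255,0,0,0,0,0,0],[255,0,0,0,0,0,0],[255,0,0,0,0,0,0],[255,0,0,0,0,0,0],[255,0,0,0,0,0,0]], grip_force=12)

```text
time_s: 2.1
ee_pos: [0.4608, -0.4058, 0.0309]
eef_rot: [3.141, -0.0, 0.059]
force: [0.3, 0.0, -0.1]
grip_width: 0.0495
grip_force: 0.0
```

apply_moves(deltas=[[255,0,0,0,0,0,0],[255,0,0,0,0,0,0],[255,0,0,0,0,0,0],[255,0,0,0,0,0,0],[255,0,0,1,0,0,0],[255,0,0,3,0,0,0],[255,0,0,3,0,0,0],[255,0,0,3,0,0,0],[255,0,0,3,0,0,0]])

```text
time_s: 3.0
ee_pos: [0.4606, -0.4056, 0.1621]
eef_rot: [3.141, -0.0, 0.059]
force: [-0.8, -0.5, -0.7]
grip_width: 0.0437
grip_force: 12.0
```

apply_moves(deltas=[[255,0.3,3.6,0,0,0,0.07],[255,0.3,3.6,0,0,0,0.07],[255,0.3,3.6,0,0,0,0.07],[255,0.3,3.6,0,0,0,0.07],[255,0.3,3.6,0,0,0,0.07],[255,0.3,3.6,0,0,0,0.07],[255,0.3,3.6,0,0,0,0.07],[255,0.3,3.6,0,0,0,0.07],[255,0.3,3.6,0,0,0,0.07],[255,0.3,3.6,0,0,0,0.07]])

```text
time_s: 4.0
ee_pos: [0.4907, -0.0442, 0.161]
eef_rot: [3.141, -0.0, 0.762]
force: [0.6, 0.1, -0.8]
grip_width: 0.044
grip_force: 12.0
```

apply_moves(deltas=[[255,0.3,3.6,0,0,0,0.07],[255,0.3,3.6,0,0,0,0.07],[255,0.3,3.6,0,0,0,0.07],[255,0.3,3.6,0,0,0,0.07],[255,0.3,3.6,0,0,0,0.07],[255,0.3,3.6,0,0,0,0.07],[255,0.3,3.6,0,0,0,0.07],[255,0.3,3.6,0,0,0,0.07],[255,0.3,3.6,0,0,0,0.07],[255,0.3,3.6,0,0,0,0.055]])

```text
time_s: 5.0
ee_pos: [0.5206, 0.3158, 0.1609]
eef_rot: [3.141, -0.0, 1.447]
force: [0.3, -0.5, -0.9]
grip_width: 0.0437
grip_force: 12.0
```

apply_moves(deltas=[[255,0,0,-3,0,0,0],[255,0,0,-3,0,0,0],[255,0,0,-2.2,0,0,0],[255,0,0,-1,0,0,0],[255,0,0,-0.5,0,0,0],[255,0,0,-0.2,0,0,0],[255,0,0,-0.1,0,0,0],[255,0,0,-0.1,0,0,0],[255,0,0,0,0,0,0]])

```text
time_s: 5.9
ee_pos: [0.5209, 0.3144, 0.06]
eef_rot: [3.141, -0.0, 1.444]
force: [-0.1, 0.6, -0.3]
grip_width: 0.0441
grip_force: 12.0
```

apply_moves(deltas=[[255,0,0,-0.1,0,0,0],[255,0,0,-0.05,0,0,0],[255,0,0,0,0,0,0]])

```text
time_s: 6.2
ee_pos: [0.5209, 0.3144, 0.0587]
eef_rot: [3.141, -0.0, 1.444]
force: [-4.1, -1.7, 4.9]
grip_width: 0.0438
grip_force: 12.0
```

Contact on the rods. Now release and rise.

apply_moves(deltas=[[85,0,0,0,0,0,0],[85,0,0,0,0,0,0],[85,0,0,0,0,0,0],[85,0,0,0,0,0,0],[85,0,0,1,0,0,0],[85,0,0,2,0,0,0],[85,0,0,3,0,0,0],[0,0,0,3,0,0,0]])

```text
time_s: 7.0
ee_pos: [0.5206, 0.3143, 0.1496]
eef_rot: [-3.142, 0.0, 1.444]
force: [-0.0, -0.3, -0.6]
grip_width: 0.068
grip_force: 0.0
```

apply_moves(deltas=[[0,-0.65,-3.65,0,0,0,-0.05],[0,-0.65,-3.65,0,0,0,-0.05],[0,-0.65,-3.65,0,0,0,-0.05],[0,-0.65,-3.65,0,0,0,-0.05],[0,-0.65,-3.65,0,0,0,-0.05],[0,-0.65,-3.65,0,0,0,-0.05],[0,-0.65,-3.65,0,0,0,-0.05],[0,-0.65,-3.65,0,0,0,-0.05],[0,-0.65,-3.65,0,0,0,-0.05],[0,-0.65,-3.65,0,0,0,-0.05]])

```text
time_s: 8.0
ee_pos: [0.4554, -0.0521, 0.1488]
eef_rot: [3.141, -0.0, 0.942]
force: [1.6, -0.2, -0.5]
grip_width: 0.0939
grip_force: 0.0
```

apply_moves(deltas=[[0,-0.65,-3.65,0,0,0,-0.05],[0,-0.65,-3.65,0,0,0,-0.05],[0,-0.65,-3.65,0,0,0,-0.05],[0,-0.65,-3.65,-1,0,0,-0.05],[0,-0.65,-3.65,-1,0,0,-0.05],[0,-0.65,-3.65,-1,0,0,-0.035],[0,0,0,0,0,0,0]])

```text
time_s: 8.7
ee_pos: [0.4156, -0.2726, 0.1175]
eef_rot: [-3.141, 0.0, 0.654]
force: [0.4, 0.6, 0.1]
grip_width: 0.0938
grip_force: 0.0
```

Run:
```python
from h import *
snap('top','pics/top1.png')
```

```text
(no output)
```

View pics/top1.png

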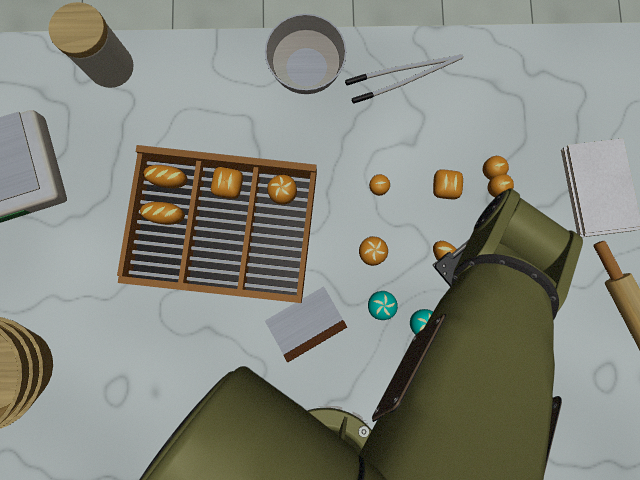

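The first long roll lies across its lane at (161,213), one gap in front of the old one at (165,176). Next I grip long_a.

apply_moves(deltas=[[0,0.1,0.2,-3,0,0,0],[0,0,0,-3,0,0,0],[0,0,0,-1.7,0,0,0],[0,0,0,-1,0,0,0],[255,0,0,0,0,0,0],[255,0,0,0,0,0,0],[255,0,0,0,0,0,0],[255,0,0,0,0,0,0],[255,0,0,0,0,0,0],[255,0,0,0,0,0,0]])

```text
time_s: 9.75
ee_pos: [0.4178, -0.2677, 0.0312]
eef_rot: [3.141, -0.0, 0.659]
force: [0.1, -1.3, -0.7]
grip_width: 0.0493
grip_force: 0.0
```

apply_moves(deltas=[[255,0,0,0,0,0,0],[255,0,0,0,0,0,0],[255,0,0,0,0,0,0],[255,0,0,0,0,0,0],[255,0,0,1,0,0,0],[255,0,0,3,0,0,0],[255,0,0,3,0,0,0],[255,0,0,3,0,0,0],[255,0,0,3,0,0,0]])

```text
time_s: 10.65
ee_pos: [0.4175, -0.2674, 0.1627]
eef_rot: [-3.142, -0.0, 0.659]
force: [0.5, 0.4, -0.4]
grip_width: 0.0439
grip_force: 12.0
```

apply_moves(deltas=[[255,0.2,3.7,0,0,0,0.05],[255,0.2,3.7,0,0,0,0.05],[255,0.2,3.7,0,0,0,0.05],[255,0.2,3.7,0,0,0,0.05],[255,0.2,3.7,0,0,0,0.05],[255,0.2,3.7,0,0,0,0.05],[255,0.2,3.7,0,0,0,0.05],[255,0.2,3.7,0,0,0,0.05],[255,0.2,3.7,0,0,0,0.05],[255,0.2,3.7,0,0,0,0.05]])

```text
time_s: 11.65
ee_pos: [0.4374, 0.1039, 0.1616]
eef_rot: [3.141, -0.0, 1.161]
force: [0.9, 0.1, -0.6]
grip_width: 0.0443
grip_force: 12.0
```

apply_moves(deltas=[[255,0.1,3.7,0,0,0,0.05],[255,0.1,3.7,0,0,0,0.05],[255,0.1,3.7,0,0,0,0.05],[255,0.1,3.7,0,0,0,0.05],[255,0.1,3.7,0,0,0,0.05],[255,0.1,3.7,0,0,0,0.035],[255,0,0,0,0,0,0]])

```text
time_s: 12.35
ee_pos: [0.4431, 0.3275, 0.1611]
eef_rot: [-3.141, -0.0, 1.448]
force: [1.4, -0.2, 0.2]
grip_width: 0.0441
grip_force: 12.0
```

apply_moves(deltas=[[255,0,0,-3,0,0,0],[255,0,0,-3,0,0,0],[255,0,0,-2.2,0,0,0],[255,0,0,-1,0,0,0],[255,0,0,-0.5,0,0,0],[255,0,0,-0.2,0,0,0],[255,0,0,-0.1,0,0,0],[255,0,0,-0.1,0,0,0],[255,0,0,-0.1,0,0,0],[255,0,0,0,0,0,0]])

```text
time_s: 13.35
ee_pos: [0.4438, 0.3244, 0.0592]
eef_rot: [3.141, -0.0, 1.444]
force: [-0.2, 0.2, -0.7]
grip_width: 0.0439
grip_force: 12.0
```

apply_moves(deltas=[[255,0,0,-0.05,0,0,0],[255,0,0,0,0,0,0]])

```text
time_s: 13.55
ee_pos: [0.4438, 0.3244, 0.0591]
eef_rot: [3.141, -0.0, 1.444]
force: [-3.3, -1.6, 7.2]
grip_width: 0.0441
grip_force: 12.0
```

apply_moves(deltas=[[85,0,0,0,0,0,0],[85,0,0,0,0,0,0],[85,0,0,0,0,0,0],[85,0,0,0,0,0,0],[85,0,0,1,0,0,0],[85,0,0,2,0,0,0],[85,0,0,3,0,0,0],[0,0,0,3,0,0,0]])

```text
time_s: 14.35
ee_pos: [0.4436, 0.3242, 0.1501]
eef_rot: [-3.141, 0.0, 1.444]
force: [-0.5, 0.9, -0.2]
grip_width: 0.0673
grip_force: 0.0
```

apply_moves(deltas=[[0,-0.1,-4,0,0,0,0],[0,-0.1,-4,0,0,0,0],[0,-0.1,-4,0,0,0,0],[0,-0.1,-4,0,0,0,0],[0,-0.1,-4,0,0,0,0],[0,-0.1,-4,0,0,0,0],[0,-0.1,-4,0,0,0,0],[0,-0.1,-4,0,0,0,0],[0,0,-4,0,0,0,0],[0,0,-4,0,0,0,0]])

```text
time_s: 15.35
ee_pos: [0.4356, -0.0773, 0.1493]
eef_rot: [3.14, 0.0, 1.444]
force: [0.6, 0.4, 0.1]
grip_width: 0.0942
grip_force: 0.0
```

apply_moves(deltas=[[0,0,-2,0,0,0,0],[0,0,-1.6,0,0,0,0],[0,0,0,-2,0,0,0],[0,0,0,-1,0,0,0],[0,0,0,0,0,0,0]])

```text
time_s: 15.85
ee_pos: [0.4352, -0.1113, 0.1177]
eef_rot: [-3.14, -0.0, 1.444]
force: [1.0, -0.4, 1.1]
grip_width: 0.0938
grip_force: 0.0
```

apply_moves(deltas=[[25,0,0,-3,0,0,0],[25,0,0,-3,0,0,0],[25,0,0,-1.7,0,0,0],[25,0,0,-1,0,0,0],[255,0,0,0,0,0,0],[255,0,0,0,0,0,0],[255,0,0,0,0,0,0],[255,0,0,0,0,0,0],[255,0,0,0,0,0,0],[255,0,0,0,0,0,0]])

```text
time_s: 16.85
ee_pos: [0.4363, -0.1118, 0.0324]
eef_rot: [3.14, 0.0, 1.444]
force: [-1.5, 1.2, 7.6]
grip_width: 0.0594
grip_force: 12.0
```

apply_moves(deltas=[[255,0,0,0,0,0,0],[255,0,0,0,0,0,0],[255,0,0,1,0,0,0],[255,0,0,3,0,0,0],[255,0,0,3,0,0,0],[255,0,0,3,0,0,0],[255,0,0,3,0,0,0]])

```text
time_s: 17.55
ee_pos: [0.4355, -0.1116, 0.1635]
eef_rot: [3.141, 0.0, 1.444]
force: [-0.6, 0.5, -0.4]
grip_width: 0.0595
grip_force: 12.0
```

apply_moves(deltas=[[255,0.4,3.3,0,0,0,0],[255,0.4,3.3,0,0,0,0],[255,0.4,3.3,0,0,0,0],[255,0.4,3.3,0,0,0,0],[255,0.4,3.3,0,0,0,0],[255,0.4,3.3,0,0,0,0],[255,0,0,0,0,0,0]])

```text
time_s: 18.25
ee_pos: [0.4597, 0.089, 0.1622]
eef_rot: [3.141, -0.001, 1.447]
force: [0.4, -1.1, -0.3]
grip_width: 0.0597
grip_force: 12.0
```

apply_moves(deltas=[[255,0,0,-3,0,0,0],[255,0,0,-3,0,0,0],[255,0,0,-2.2,0,0,0],[255,0,0,-1,0,0,0],[255,0,0,-0.5,0,0,0],[255,0,0,-0.2,0,0,0],[255,0,0,0,0,0,0]])

```text
time_s: 18.95
ee_pos: [0.4601, 0.0863, 0.0632]
eef_rot: [3.141, -0.0, 1.444]
force: [0.1, -0.5, -0.4]
grip_width: 0.0599
grip_force: 12.0
```

apply_moves(deltas=[[255,0,0,-0.15,0,0,0],[255,0,0,-0.1,0,0,0],[255,0,0,0,0,0,0]])

```text
time_s: 19.25
ee_pos: [0.46, 0.0864, 0.0603]
eef_rot: [3.141, -0.0, 1.444]
force: [-0.5, -0.6, 3.3]
grip_width: 0.0599
grip_force: 12.0
```

apply_moves(deltas=[[43,0,0,0,0,0,0],[43,0,0,0,0,0,0],[43,0,0,0,0,0,0],[43,0,0,0,0,0,0],[43,0,0,1,0,0,0],[43,0,0,2,0,0,0],[43,0,0,3,0,0,0],[0,0,0,3,0,0,0]])

```text
time_s: 20.05
ee_pos: [0.4595, 0.0863, 0.1516]
eef_rot: [-3.141, 0.0, 1.444]
force: [-0.2, 0.7, -0.7]
grip_width: 0.0832
grip_force: 0.0
```

apply_moves(deltas=[[0,1.15,-3.6,0,0,0,0.006],[0,1.15,-3.6,0,0,0,0.006],[0,1.15,-3.6,0,0,0,0.006],[0,1.15,-3.6,0,0,0,0.006],[0,1.15,-3.6,0,0,0,0.006],[0,1.15,-3.6,0,0,0,0.006],[0,1.15,-3.6,0,0,0,0.006],[0,1.15,-3.6,0,0,0,0.006],[0,1.15,-3.6,0,0,0,0.006],[0,1.15,-3.6,0,0,0,0.006]])

```text
time_s: 21.05
ee_pos: [0.575, -0.2752, 0.1508]
eef_rot: [3.141, 0.0, 1.504]
force: [0.9, 1.0, 0.8]
grip_width: 0.0939
grip_force: 0.0
```

apply_moves(deltas=[[0,0,0,-3,0,0,0],[0,0,0,0,0,0,0]])

```text
time_s: 21.25
ee_pos: [0.5732, -0.2736, 0.1169]
eef_rot: [-3.136, -0.002, 1.503]
force: [0.6, -0.6, -0.3]
grip_width: 0.0943
grip_force: 0.0
```

Run:
```python
from h import *
snap('scene','pics/scene1.png')
```

```text
(no output)
```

View pics/scene1.png

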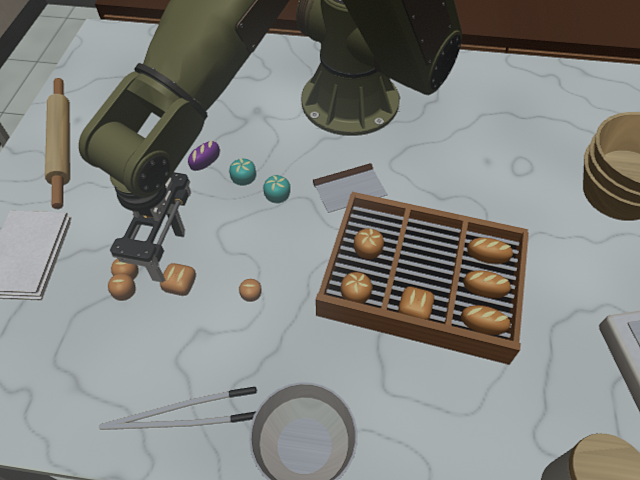

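The long rolls at (487,284) and (490,249) and the round roll at (368,242) are in their lanes, and the gripper is above the square roll at (178,279). Next I grip the square roll.

apply_moves(deltas=[[0,0,0,-3,0,0,0],[0,0,0,-3,0,0,0],[0,0,0,-1.8,0,0,0],[0,0,0,-1,0,0,0],[255,0,0,0,0,0,0],[255,0,0,0,0,0,0],[255,0,0,0,0,0,0],[255,0,0,0,0,0,0],[255,0,0,0,0,0,0],[255,0,0,0,0,0,0]])

```text
time_s: 22.3
ee_pos: [0.575, -0.2738, 0.0327]
eef_rot: [3.141, 0.0, 1.504]
force: [-0.9, 0.8, 5.7]
grip_width: 0.059
grip_force: 11.9
```

apply_moves(deltas=[[255,0,0,0,0,0,0],[255,0,0,0,0,0,0],[255,0,0,1,0,0,0],[255,0,0,3,0,0,0],[255,0,0,3,0,0,0],[255,0,0,3,0,0,0],[255,0,0,3,0,0,0]])

```text
time_s: 23.0
ee_pos: [0.5745, -0.2736, 0.1637]
eef_rot: [3.142, 0.0, 1.504]
force: [-0.7, -0.1, -0.7]
grip_width: 0.0593
grip_force: 11.9
```

apply_moves(deltas=[[255,-0.7,3.4,0,0,0,-0.006],[255,-0.7,3.4,0,0,0,-0.006],[255,-0.7,3.4,0,0,0,-0.006],[255,-0.7,3.4,0,0,0,-0.006],[255,-0.7,3.4,0,0,0,-0.006],[255,-0.7,3.4,0,0,0,-0.006],[255,-0.7,3.4,0,0,0,-0.006],[255,-0.7,3.4,0,0,0,-0.006],[255,-0.7,3.4,0,0,0,-0.006],[255,-0.7,3.4,0,0,0,-0.006]])

```text
time_s: 24.0
ee_pos: [0.5042, 0.0676, 0.1625]
eef_rot: [3.141, -0.0, 1.443]
force: [0.5, 0.7, -0.5]
grip_width: 0.0594
grip_force: 11.9
```

apply_moves(deltas=[[255,-0.7,3.4,0,0,0,0],[255,-0.7,3.4,0,0,0,0],[255,-0.7,3.4,0,0,0,0],[255,-0.7,3.4,0,0,0,0],[255,0,0,0,0,0,0],[255,0,0,0,0,0,0]])

```text
time_s: 24.6
ee_pos: [0.4765, 0.2026, 0.1622]
eef_rot: [3.141, 0.0, 1.445]
force: [-0.4, 0.1, -1.2]
grip_width: 0.0595
grip_force: 11.9
```

apply_moves(deltas=[[255,0,0,-3,0,0,0],[255,0,0,-3,0,0,0],[255,0,0,-2.2,0,0,0],[255,0,0,-1,0,0,0],[255,0,0,-0.5,0,0,0],[255,0,0,-0.2,0,0,0],[255,0,0,0,0,0,0]])

```text
time_s: 25.3
ee_pos: [0.4772, 0.2023, 0.0637]
eef_rot: [3.141, -0.0, 1.443]
force: [0.1, -0.5, -1.8]
grip_width: 0.0591
grip_force: 11.9
```

apply_moves(deltas=[[255,0,0,-0.15,0,0,0],[255,0,0,-0.1,0,0,0],[255,0,0,-0.05,0,0,0],[255,0,0,0,0,0,0]])

```text
time_s: 25.7
ee_pos: [0.4769, 0.2024, 0.0606]
eef_rot: [3.141, -0.0, 1.444]
force: [-2.3, -0.7, 7.8]
grip_width: 0.0592
grip_force: 11.9
```

apply_moves(deltas=[[43,0,0,0,0,0,0],[43,0,0,0,0,0,0],[43,0,0,0,0,0,0],[43,0,0,0,0,0,0],[43,0,0,1,0,0,0],[43,0,0,2,0,0,0],[43,0,0,3,0,0,0],[43,0,0,3,0,0,0],[43,0,0,3,0,0,0]])

```text
time_s: 26.6
ee_pos: [0.4766, 0.2023, 0.1819]
eef_rot: [3.141, -0.0, 1.444]
force: [0.1, 0.6, 0.0]
grip_width: 0.0784
grip_force: 0.0
```

apply_moves(deltas=[[43,0,-4,0,0,0,0],[43,0,-4,0,0,0,0],[43,0,-4,0,0,0,0],[43,0,-4,0,0,0,0],[43,0,-4,0,0,0,0],[43,0,-4,0,0,0,0],[43,0,-4,0,0,0,0],[43,0,-4,0,0,0,0],[43,0,0,0,0,0,0],[43,0,0,0,0,0,0]])

```text
time_s: 27.6
ee_pos: [0.4766, -0.1181, 0.1804]
eef_rot: [3.141, -0.0, 1.442]
force: [-0.8, 0.4, -0.0]
grip_width: 0.0778
grip_force: 0.0
```

Run:
```python
from h import *
c=snap('top','pics/top2.png')
d=snap('scene','pics/scene2.png')
cv2.imwrite('pics/fin.png',np.hstack([cv2.resize(c['img'][140:310,110:325,::-1],(400,316)),cv2.resize(d['img'][180:370,310:540,::-1],(400,316))]))
```

```text
(no output)
```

View pics/fin.png

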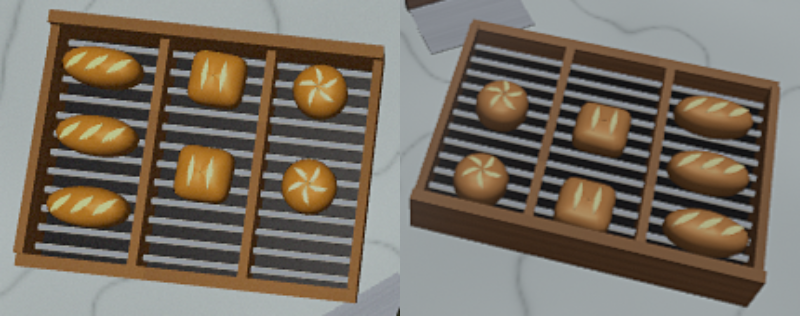

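Both views show all seven rolls flat in their own lanes. The new ones in the left half are longs at (95,135) and (88,207), square (204,174) and round (309,186).

```bash
python3 -c "from station import ctrl; print(ctrl.hand_in())"
```

```text
the job is handed in; nothing more can be done
None
```

The job is handed in: both long rolls, the round roll and the square roll were set down foot-first in their own lanes, with the long ones lying across theirs, and no other roll was handled (about 28 s of the 109 s used).

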